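# Clip the sanding sticks on the rail by size

## Robot

A 6-joint arm with a two-finger parallel gripper is mounted at the origin on the work surface. World frame = base frame: x ahead of the robot, y to its left, z up, the work surface at z = 0. Lengths are in mm, angles in rad, forces in N, time in s.
With the tool pointing down it reaches from about 300 to 950 mm from the base axis. Payload 3.1 kg.
Tool frame: the origin (TCP) lies between the finger pads; the fingertips stand 22 mm ahead of it and the grasp point (between the pads) lies 3 mm ahead of it; z points along the fingers, y is the line along which they close (so a half turn about z gives the same grasp; the last joint's range is limited). The gripper opens to 85 mm and grips with 20 to 120 N. Pads are 22 mm wide; open, the fingers measure 114 mm over their backs; the gripper's body (76 mm by 85 mm) begins 54 mm behind the grasp point. The pads swing forward as they close: fully open they stand 13 mm farther back than shut.
Start: joints at [1.199, 0.308, 1.634, -0, 1.2, -0.07], TCP at [185.801, 596.75, 253.272] pointing down, gripper open.
Joint ranges: [-3.06, 3.06], [-0.79, 1.96], [0.05, 2.63], [-1.19, 4.34], [0.05, 2.64], [-2.94, 2.94]. Speed limits (rad/s): [2.79, 2.79, 3.14, 3.14, 3.14, 3.14].

## Interface

Orientations are given as a unit quaternion [w, x, y, z].
In Python, from rig import state, imaging, order gives the robot as it stands.
- The arm moves only by the tool jog_arm, never from a script. Its arguments are lists of equal length, an entry for each row: "offset": the shift along the tool's x, y, z each as a share of 0.4 m, from -1 to 1, a list of three; "turn": the turn, a rotation vector about the tool's x, y, z each as a share of pi rad, from -1 to 1, a list of three. A call has 1 to 8 rows; each row is the pose to reach, as a shift and turn from the pose commanded when the call began, along the tool's axes at that moment, turning the shorter way round; what a row does not reach only later rows make up. A row lasts 1/8 s, in which the tool goes at most 62.5 mm and 10.7 degrees, less where a joint would pass 70% of its speed; a pose out of reach is approached as far as the arm can. A call with a number of a shift or a turn outside -1 to 1 is refused whole. A call with a gripper value outside its range is refused whole. "grip" is the closure, from -1 (fully open) to 1 (shut), set as the call begins (left out, the last holds). The fingers move at their own pace and stop on an object; "grip_force" is the grip in N (left out, the last holds). Time passes only in rows, so rows that repeat a pose let the fingers close. It gives the time, the measured TCP pose, the force, the opening and the grip force at its end, in the units of the state.
- state(): the state, without advancing time (a new reading comes with each control period).
- imaging.get_image(name): name is "scene" or "top" or "wrist"; returns a dict with "frame" (480x640x3 uint8, red, green, blue), "K" (3x3 intrinsics, pixels), "position" and "attitude" of the camera in the world. Camera axes: x right, y down, z forward; pixel columns grow to the right and rows downward; lengths in mm; the calibration is good to about 2 mm. The wrist camera is an equidistant fisheye: a pixel r from the principal point sees the ray r / f radians off the axis. A picture is of the moment at which its call begins. There is no depth.
- order.hand_in(): hands the job in; it is judged then, once.
The state is a dict: "t": time; "joint_pos": joint angles; "joint_velocities": joint speeds; "tau": joint torques, N m; "tool_pos": TCP position; "orientation": TCP orientation; "force": force on the tool from outside, world axes, zero at the start; "moment": the same for the moment, N m; "gripper_width": opening from 0.0 (shut) to 1.0 (fully open); "grasp_force": force on a finger pad.
Only numpy, scipy, OpenCV 4.12 (cv2) and the standard library are available. Lean on these libraries where they do the work, as an engineer would, in place of code of your own. Each camera call takes 0.05 s, during which the arm holds its last target. There are 200 camera calls.

## Task

Put the three loose walnut sanding sticks back on the clip rail in size order, each in the pair of spring clips of its own size: lay it over both clips with its squared grip midway between them and press it straight down until it clicks fully home at both ends. Let go of them and leave the frame sample, brass ring, cork block, putty jar and brush lying where they are.

Things in the scene. Friction and masses are not known exactly. Their poses are not given: they have to be found in the camera images.
- small: the thinnest walnut sanding stick, lying loose on the bench: a round rod 12 mm in diameter and 130 mm long with a squared grip at mid-length (16 x 16 mm across, 36 mm long), on one flat of which it lies. Origin at its very centre, x along the rod, y and z square to the grip's flats (z up at the start).
- medium: the middle walnut sanding stick, lying loose on the bench: a round rod 19 mm in diameter and 145 mm long with a squared grip at mid-length (23 x 23 mm across, 36 mm long), on one flat of which it lies. Origin at its very centre, x along the rod, y and z square to the grip's flats (z up at the start).
- large: the thickest walnut sanding stick, lying loose on the bench: a round rod 28 mm in diameter and 160 mm long with a squared grip at mid-length (32 x 32 mm across, 36 mm long), on one flat of which it lies. Origin at its very centre, x along the rod, y and z square to the grip's flats (z up at the start).
- clip_small: pair of steel spring clips for the 12 mm stick, at x = +-45 mm, each 12 mm wide along x. Origin: centre of the seated stick, 42 mm above the bench; x along the seated stick, y along the rail, z up. Sprung jaws open to the top, neck 8 mm: a stick pressed from straight above (about 10 N, at most 20 N, for the pair) clicks past it onto a rigid saddle. Jaw tips 17 mm above the origin, 15 mm to each side.
- clip_medium: pair of steel spring clips for the 19 mm stick, at x = +-45 mm, each 12 mm wide along x. Origin: centre of the seated stick, 42 mm above the bench; x along the seated stick, y along the rail, z up. Sprung jaws open to the top, neck 14 mm: a stick pressed from straight above (about 10 N, at most 20 N, for the pair) clicks past it onto a rigid saddle. Jaw tips 19 mm above the origin, 18 mm to each side.
- clip_large: pair of steel spring clips for the 28 mm stick, at x = +-45 mm, each 12 mm wide along x. Origin: centre of the seated stick, 42 mm above the bench; x along the seated stick, y along the rail, z up. Sprung jaws open to the top, neck 22 mm: a stick pressed from straight above (about 10 N, at most 20 N, for the pair) clicks past it onto a rigid saddle. Jaw tips 21 mm above the origin, 23 mm to each side.
- rail: fixed clip rail: plywood board 130 x 270 x 10 mm, two dark steel strips 14 mm high at x = +-45 mm carrying three clip pairs 90 mm apart along y: medium in the middle, small and large at either end. Between the clips of a pair (x within +-37 mm) only the board: squared grips hang free there. Origin: centre of its underside; x across, y along the row, z up.
- frame: black lacquered frame corner sample, an L of 120 x 125 mm, 22 mm high; bystander. Origin near the middle of its square outline, on the underside.
- ring: brass hanging ring, 36 mm across, 5 mm thick, lying flat; bystander. Origin at the centre of its underside.
- cork: cork sanding block 60 x 100 x 35 mm; bystander. Origin at the centre of its underside.
- putty: small glass putty jar, 48 mm across, 45 mm high; bystander. Origin at the centre of its underside.
- brush: flat brush with a wooden handle lying on the bench; bystander. Origin on its underside.

How it is judged (in metres and radians):
At the end, for the whole second after the job is handed in: Each of the three sticks lies in the pair of clips of its own size: its centre within 3 mm of the seat in height and sideways and within 14 mm along the stick, parallel to the seat within 0.07 rad (so home in both clips), at rest (x of small in the frame of clip_small between -0.014 and 0.014 m and y of small in the frame of clip_small between -0.003 and 0.003 m and z of small in the frame of clip_small between -0.003 and 0.003 m and angle between the x axis of small and the x axis of clip_small, either way round below 0.07 rad and linear speed of each of small, medium, large below 0.02 m/s and x of medium in the frame of clip_medium between -0.014 and 0.014 m and y of medium in the frame of clip_medium between -0.003 and 0.003 m and z of medium in the frame of clip_medium between -0.003 and 0.003 m and angle between the x axis of medium and the x axis of clip_medium, either way round below 0.07 rad and x of large in the frame of clip_large between -0.014 and 0.014 m and y of large in the frame of clip_large between -0.003 and 0.003 m and z of large in the frame of clip_large between -0.003 and 0.003 m and angle between the x axis of large and the x axis of clip_large, either way round below 0.07 rad); the robot touches nothing.
It fails at once if any bystander (frame sample, ring, cork block, putty jar or brush) is moved more than 30 mm (distance of any of frame, ring, cork, putty, brush from where it was at the start of the episode above 0.03 m).
It also fails if it takes over 69 s, if anything falls off the work surface, if the arm or the gripper's body presses on something with over 40 N, if the wrist force passes 120 N, or if a joint passes its speed limit or range.

## Working session

There is one attempt and no reset: what is moved stays moved. The work goes in short steps, Python scripts to look and compute and a tool call to move; the robot and the scene stay as the last step left them, time stands still between calls to the robot, and variables do not carry over. Pictures are saved under pics/ and viewed, at most 10 in all, crops included, and the job is handed in when it is done.

Besides the shell and the picture viewer there is one more tool, called after "Request:" as name(argument=value, ...) on one line, values as JSON. jog_arm: Moves the arm, as the interface text tells. Its arguments: {"type":"object","properties":{"offset":{"type":"array","items":{"type":"array","items":{"type":"number"}}},"turn":{"type":"array","items":{"type":"array","items":{"type":"number"}}},"grip":{"type":"number"},"grip_force":{"type":"number"}},"required":["offset","turn"]}

```bash
mkdir -p pics; ls; python3 - <<'E'
from rig import state, imaging, order
import cv2,json,numpy as np
for n in("top","scene"):
    d=imaging.get_image(n); cv2.imwrite(f"pics/{n}0.png",d["frame"][:,:,::-1])
    print(n,d["K"],d["position"],d["attitude"])
s=state();print(s)
E
```

```text
pics
top [[523.88596248   0.         318.87251422]
 [  0.         523.88596248 240.82120215]
 [  0.           0.           1.        ]] [ 536.83020957   -6.1953991  1002.82098293] [ 0.03712287 -0.69984146  0.71240819 -0.03630961]
scene [[436.02652321   0.         324.0958526 ]
 [  0.         436.02652321 239.78209022]
 [  0.           0.           1.        ]] [1253.04832569 -192.07538173  704.21758382] [-0.3087781   0.74538886  0.54596479 -0.22577419]
{'t': 0.1, 'joint_pos': array([ 1.19932739e+00,  3.08960331e-01,  1.63509935e+00, -8.64945429e-06,
        1.19968046e+00, -6.97067849e-02]), 'joint_velocities': array([-0.00164094, -0.00058971, -0.00305564,  0.00031891, -0.00048292,
        0.00049833]), 'tau': array([-1.15451177e-03, -4.16409016e+01, -2.77641428e+01, -1.11802672e-04,
        3.98476157e-03,  1.55577759e-06]), 'tool_pos': array([185.52357852, 596.07930068, 252.11635511]), 'orientation': array([-2.31007295e-04,  1.50307616e-01,  9.88638694e-01, -1.04860578e-03]), 'force': array([-0.37717319, -0.16799041,  0.03895847]), 'moment': array([-0.02915255,  0.07134359,  0.01618614]), 'grasp_force': 0.0, 'gripper_width': 1.0007664466479227}
```

View pics/top0.png

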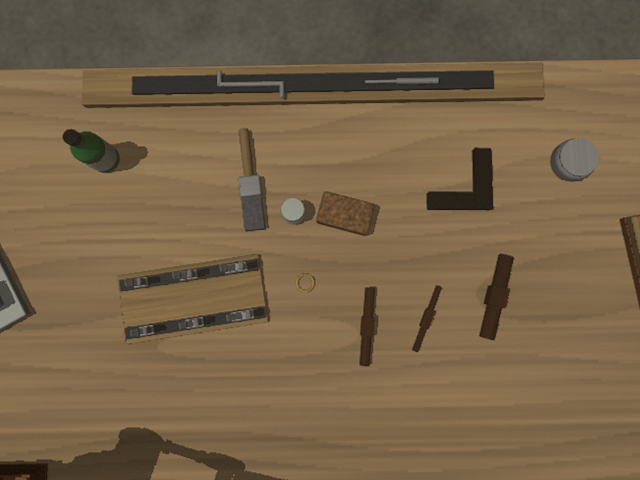

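View pics/scene0.png

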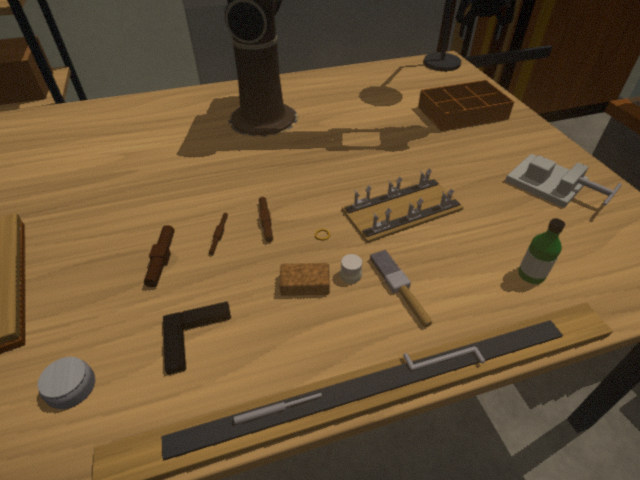

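The top view shows medium at about (368,326), small at (428,318), large at (496,297) and the rail around (195,298). Next I zoom in on the rail and measure the sticks.

```bash
cat > h.py <<'E'
import numpy as np,cv2
from scipy.spatial.transform import Rotation as R
def rot(q): return R.from_quat(np.roll(q,-1)).as_matrix()
def ray(d,uv,z):
    uv=np.atleast_2d(uv).astype(float);K=d["K"]
    v=np.c_[(uv-K[:2,2])/K[0,0],np.ones(len(uv))]@rot(d["attitude"]).T
    p=np.array(d["position"]); return p+v*((z-p[2])/v[:,2])[:,None]
def proj(d,P):
    v=(np.atleast_2d(P)-d["position"])@rot(d["attitude"]); return v[:,:2]/v[:,2:]*d["K"][0,0]+d["K"][:2,2]
E
python3 - <<'E'
from rig import imaging
from h import *
d=imaging.get_image("top");f=d["frame"]
cv2.imwrite("pics/rail.png",cv2.resize(f[245:350,110:280],None,fx=4.7,fy=4.7,interpolation=cv2.INTER_CUBIC)[:,:,::-1])
hsv=cv2.cvtColor(f,cv2.COLOR_RGB2HSV)
# sticks: dark brown
for n,(x0,y0,x1,y1),h in(("medium",(345,275,392,375),11.5),("small",(402,278,452,362),8),("large",(465,245,530,350),16)):
    v=hsv[y0:y1,x0:x1,2]; m=(v<105).astype(np.uint8)
    k,l,s,c=cv2.connectedComponentsWithStats(m); i=1+s[1:,4].argmax()
    ys,xs=np.nonzero(l==i); P=ray(d,np.c_[xs+x0,ys+y0],h)[:,:2]
    c=P.mean(0);w,V=np.linalg.eigh(np.cov((P-c).T));a=V[:,1]*np.sign(V[0,1])
    q=(P-c)@np.c_[a,[-a[1],a[0]]]; 
    ends=[c+a*(q[:,0].max()+q[:,0].min())/2]
    print(n,np.median(v),c,ends[0],"ang",np.arctan2(a[1],a[0]),"size",np.ptp(q,axis=0))
E
```

```text
medium 129.0 [478.89878485 -94.9542161 ] [479.39951084 -95.00760401] ang -0.10621971844464885 size [148.99021602  31.96352967]
small 133.0 [ 490.99891657 -206.16570835] [ 491.62951986 -206.42980947] ang -0.39661352095304137 size [131.78343268  21.81735401]
large 129.0 [ 529.64284897 -336.04842538] [ 530.31104518 -336.24602353] ang -0.2875244255902008 size [162.83094842  44.03396579]
```

View pics/rail.png

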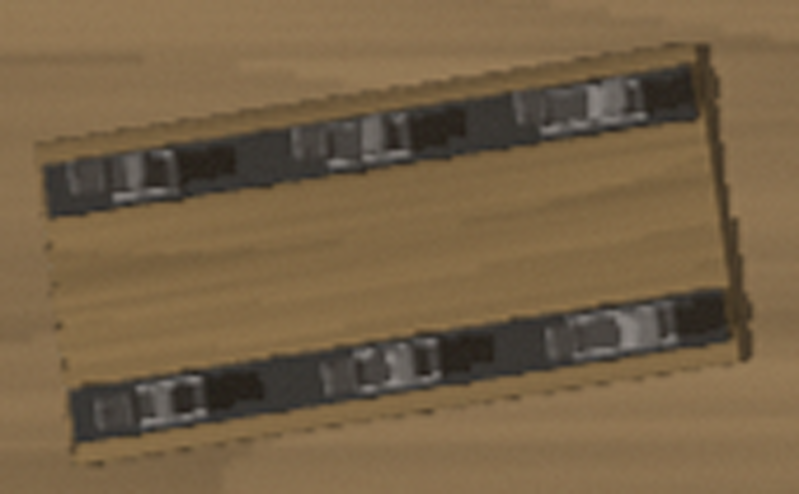

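Large is at the right end (world -y) and small at the left. Board corners in the crop are at (36,143), (697,45), (738,362) and (78,463).

```bash
cat > rail.py <<'E'
from rig import imaging
from h import *
from scipy.optimize import least_squares
d=imaging.get_image("top");s=imaging.get_image("scene")
c=np.array([[36,143],[697,45],[738,362],[78,463]])/4.7+[110,245]-.4
P=ray(d,c,10)[:,:2];print(P.round(1))
print("sides",np.linalg.norm(np.diff(np.r_[P,P[:1]],axis=0),axis=1))
# rail x ~ world +x (image up), y ~ world +y (image left)
M=np.array([[65,135],[65,-135],[-65,-135],[-65,135]])
r=lambda p:((M@np.array([[np.cos(p[2]),-np.sin(p[2])],[np.sin(p[2]),np.cos(p[2])]]).T+p[:2])-P).ravel()
p=least_squares(r,[P.mean(0)[0],P.mean(0)[1],0]).x
print("rail",p.round(3),"res",r(p).round(1))
ca,sa=np.cos(p[2]),np.sin(p[2]);W=lambda x,y,z:np.array([p[0]+ca*x-sa*y,p[1]+sa*x+ca*y,z])
ims=[]
for im,(x0,y0,x1,y1),k in((d,(110,245,280,350),4.7),(s,(335,160,470,245),5.9)):
    g=cv2.resize(im["frame"][y0:y1,x0:x1],None,fx=k,fy=k,interpolation=cv2.INTER_CUBIC)[:,:,::-1].copy()
    def mark(pt,col):
        u=(proj(im,pt)[0]-[x0,y0]+.4)*k; cv2.circle(g,tuple(int(v) for v in u),3,col,-1)
    for x,y in M: mark(W(x,y,10),(0,0,255))
    for y,w,h in((90,15,59),(0,18,61),(-90,23,63)):
        for x in(-45,45):
            mark(W(x,y-w,h),(0,255,0));mark(W(x,y+w,h),(0,255,255))
    ims.append(cv2.resize(g,(640,300)))
cv2.imwrite("pics/railfit.png",np.vstack(ims))
E
python3 rail.py
```

```text
[[582.1 377. ]
 [616.9 110.4]
 [489.8  94.7]
 [454.6 357.4]]
sides [268.88305697 128.11196871 265.06643282 128.9166496 ]
rail [5.35850e+02 2.34874e+02 1.33000e-01] res [ 0.4  0.3  1.2 -0.7 -0.5 -2.2 -1.1  2.7]
```

View pics/railfit.png

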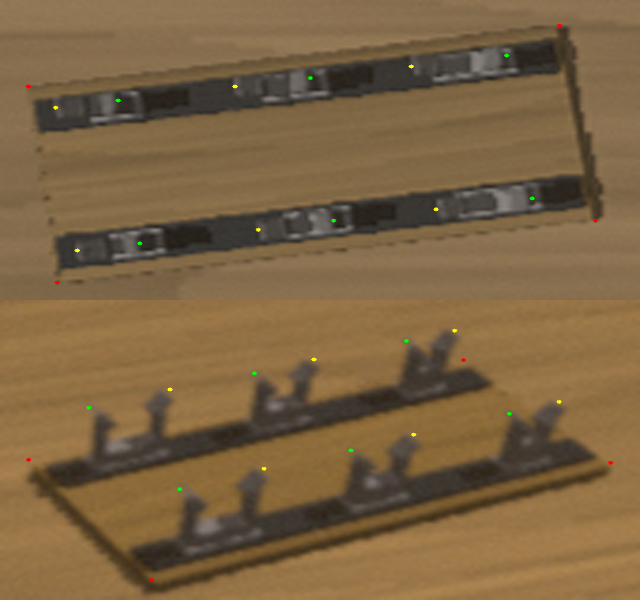

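The fit holds to about 2 mm: board corners match in the top view, and jaw tips match in both views. Now a helper that turns absolute targets into jog rows.

```bash
cat > plan.py <<'E'
# usage: plan.py cx cy cz cpsi  x y z psi [x y z psi ...] : commanded pose then targets -> cells, min rows
import sys
from h import *
v=np.array(sys.argv[1:],float).reshape(-1,4)
c=v[0];Rm=lambda p:np.array([[np.cos(p),np.sin(p),0],[np.sin(p),-np.cos(p),0],[0,0,-1]])
for i,t in enumerate(v[1:]):
    o=Rm(c[3]).T@(t[:3]-c[:3])/400; w=-(t[3]-c[3])/np.pi
    dp=np.linalg.norm(t[:3]-v[i][:3]);da=abs(t[3]-v[i][3])
    print("off",o.round(4).tolist(),"turn",round(w,4),"rows>=",round(max(dp/62.5,da/np.radians(10.7)),1))
E
python3 plan.py 185.8 596.75 253.27 2.8398 479.2 -95 150 3.035; python3 plan.py 479.2 -95 150 3.035 479.2 -95 26 3.035
```

```text
off [-1.2144, -1.4332, 0.2582] turn -0.0621 rows>= 12.1
off [0.0, 0.0, 0.31] turn -0.0 rows>= 2.0
```

Request:
jog_arm(offset=[[-0.6072,-0.7166,0.1],[-0.6072,-0.7166,0.1],[-0.6072,-0.7166,0.1],[-0.6072,-0.7166,0.1],[-0.6072,-0.7166,0.1],[-0.6072,-0.7166,0.1],[-0.6072,-0.7166,0.1],[-0.6072,-0.7166,0.1]], turn=[[0,0,0],[0,0,0],[0,0,0],[0,0,0],[0,0,0],[0,0,0],[0,0,0],[0,0,0]], grip=-1)

```text
t: 1.25
tool_pos: [332.8, 250.9, 213.5]
orientation: [0.0, 0.151, 0.989, 0.0]
force: [-0.3, -0.2, -0.3]
gripper_width: 1.001
grasp_force: 0.0
```

Request:
jog_arm(offset=[[-0.6072,-0.7166,0.1582],[-0.6072,-0.7166,0.1582],[-0.6072,-0.7166,0.1582],[-0.6072,-0.7166,0.1582],[-0.6072,-0.7166,0.1582],[-0.6072,-0.7166,0.1582],[-0.6072,-0.7166,0.1582],[-0.6072,-0.7166,0.1582]], turn=[[0,0,-0.0621],[0,0,-0.0621],[0,0,-0.0621],[0,0,-0.0621],[0,0,-0.0621],[0,0,-0.0621],[0,0,-0.0621],[0,0,-0.0621]])

```text
t: 2.25
tool_pos: [479.8, -94.2, 149.7]
orientation: [-0.0, 0.053, 0.999, 0.0]
force: [-0.2, 1.1, -0.3]
gripper_width: 1.004
grasp_force: 0.0
```

Request:
jog_arm(offset=[[0,0,0.12],[0,0,0.24],[0,0,0.31],[0,0,0.31]], turn=[[0,0,0],[0,0,0],[0,0,0],[0,0,0]])

```text
t: 2.75
tool_pos: [476.5, -91.9, 24.2]
orientation: [-0.003, 0.052, 0.999, 0.001]
force: [0.5, -0.2, 0.9]
gripper_width: 0.997
grasp_force: 0.0
```

Request:
jog_arm(offset=[[0,0,0],[0,0,0],[0,0,0],[0,0,0],[0,0,0],[0,0,0]], turn=[[0,0,0],[0,0,0],[0,0,0],[0,0,0],[0,0,0],[0,0,0]], grip=1, grip_force=90)

```text
t: 3.5
tool_pos: [480.4, -95.4, 27.4]
orientation: [0.001, 0.054, 0.999, -0.0]
force: [-0.1, 1.3, 6.6]
gripper_width: 0.242
grasp_force: 89.1
```

```bash
for a in "479.2 -95 26 3.035 479.2 -95 150 3.035 535.85 234.9 150 3.275" "535.85 234.9 150 3.275 535.85 234.9 80 3.275"; do python3 plan.py $a;done
```

```text
off [0.0, 0.0, -0.31] turn -0.0 rows>= 2.0
off [-0.0531, 0.8351, -0.31] turn -0.0764 rows>= 5.4
off [0.0, 0.0, 0.175] turn -0.0 rows>= 1.1
```

Request:
jog_arm(offset=[[0,0,-0.1],[0,0,-0.31],[0,0,-0.31],[0,0,-0.31]], turn=[[0,0,0],[0,0,0],[0,0,0],[0,0,0]])

```text
t: 4.0
tool_pos: [481.0, -95.7, 152.5]
orientation: [0.003, 0.054, 0.999, -0.001]
force: [0.7, 1.1, -0.7]
gripper_width: 0.247
grasp_force: 88.4
```

```bash
python3 - <<'E'
from rig import imaging,state
from h import *
s=imaging.get_image("scene");w=imaging.get_image("wrist")
u,v=proj(s,[479,-95,150])[0].astype(int)
a=cv2.resize(s["frame"][v-50:v+100,u-75:u+75],(480,480),interpolation=cv2.INTER_CUBIC)
cv2.imwrite("pics/m1.png",cv2.resize(np.hstack([a,w["frame"]]),(800,343))[:,:,::-1])
print(w["K"],w["position"],w["attitude"],state()["tool_pos"],state()["gripper_width"],state()["force"])
E
```

```text
[[371.64829954   0.         316.6303617 ]
 [  0.         371.64829954 241.77677445]
 [  0.           0.           1.        ]] [397.85357261 -86.30894237 271.93258281] [0.12110051 0.734356   0.65904136 0.1082609 ] [478.40839736 -94.90628059 149.30650278] 0.24511222822841575 [ 0.62407175  0.14119631 -0.82789203]
```

View pics/m1.png

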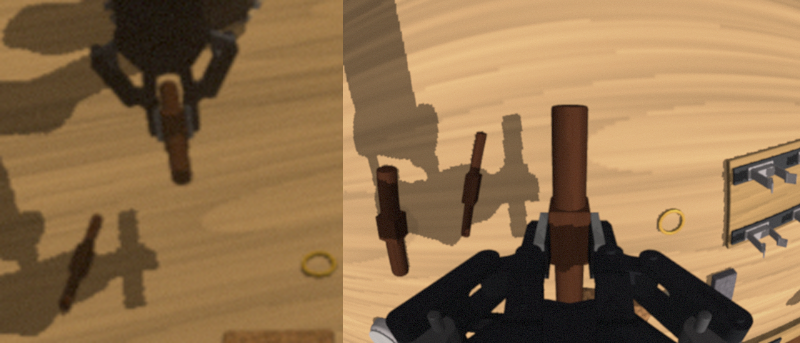

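The medium stick is held squarely by its grip. I carry it over the middle clips.

Request:
jog_arm(offset=[[-0.01,0.15,0],[-0.02,0.3,0],[-0.03,0.45,0],[-0.04,0.6,0],[-0.05,0.75,0],[-0.0531,0.8351,0],[-0.0531,0.8351,0],[-0.0531,0.8351,0]], turn=[[0,0,-0.0764],[0,0,-0.0764],[0,0,-0.0764],[0,0,-0.0764],[0,0,-0.0764],[0,0,-0.0764],[0,0,-0.0764],[0,0,-0.0764]])

```text
t: 5.1
tool_pos: [534.3, 233.8, 147.8]
orientation: [-0.002, -0.067, 0.998, -0.001]
force: [-0.5, -0.0, -1.3]
gripper_width: 0.248
grasp_force: 88.5
```

Request:
jog_arm(offset=[[0,0,0.08],[0,0,0.13],[0,0,0.15],[0,0,0.15]], turn=[[0,0,0],[0,0,0],[0,0,0],[0,0,0]])

```text
t: 5.6
tool_pos: [535.5, 234.2, 89.3]
orientation: [-0.001, -0.066, 0.998, -0.0]
force: [-0.7, 1.6, -0.9]
gripper_width: 0.246
grasp_force: 88.4
```

```bash
python3 - <<'E'
from rig import imaging,state
from h import *
w=imaging.get_image("wrist");s=imaging.get_image("scene");t=imaging.get_image("top")
a=cv2.resize(s["frame"][130:240,335:470],(400,326),interpolation=cv2.INTER_CUBIC)
b=cv2.resize(t["frame"][235:350,110:280],(400,271),interpolation=cv2.INTER_CUBIC)
c=cv2.resize(w["frame"][120:480,140:500],(400,597))
cv2.imwrite("pics/m2.png",np.hstack([np.vstack([a,b]),c])[:,:,::-1])
print(state()["tool_pos"],state()["orientation"])
E
```

```text
[536.81938277 235.03872517  91.00565227] [ 9.59568387e-04 -6.65300791e-02  9.97783928e-01  2.46596071e-04]
```

View pics/m2.png

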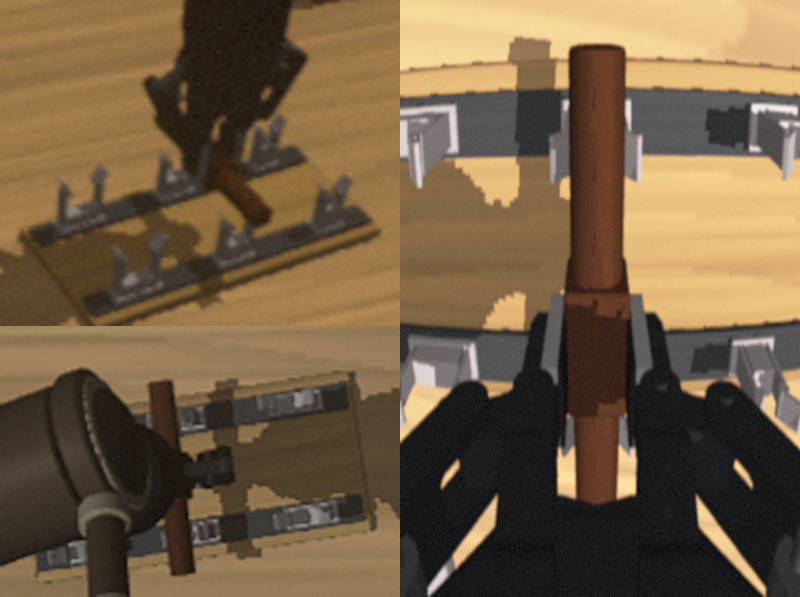

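The stick is centred over the upper clip (stick at 597 px, jaws about 596). Now I press.

Request:
jog_arm(offset=[[0,0,0.03],[0,0,0.05],[0,0,0.06],[0,0,0.07],[0,0,0.075],[0,0,0.08],[0,0,0.08],[0,0,0.08]], turn=[[0,0,0],[0,0,0],[0,0,0],[0,0,0],[0,0,0],[0,0,0],[0,0,0],[0,0,0]])

```text
t: 6.75
tool_pos: [535.6, 234.5, 57.9]
orientation: [-0.0, -0.067, 0.998, -0.0]
force: [-0.4, -3.6, 2.8]
gripper_width: 0.242
grasp_force: 88.9
```

Request:
jog_arm(offset=[[0,0,0.0025],[0,0,0.005],[0,0,0.0075],[0,0,0.0075]], turn=[[0,0,0],[0,0,0],[0,0,0],[0,0,0]])

```text
t: 7.25
tool_pos: [535.7, 234.5, 57.7]
orientation: [-0.001, -0.067, 0.998, -0.001]
force: [-5.5, -4.2, 19.3]
gripper_width: 0.248
grasp_force: 91.0
```

Request:
jog_arm(offset=[[0,0,-0.0065],[0,0,-0.0065],[0,0,-0.0065]], turn=[[0,0,0],[0,0,0],[0,0,0]], grip=-0.3)

```text
t: 7.62
tool_pos: [535.4, 235.0, 56.9]
orientation: [-0.001, -0.067, 0.998, 0.0]
force: [0.9, 0.1, -1.0]
gripper_width: 0.647
grasp_force: 0.0
```

Request:
jog_arm(offset=[[0,0,-0.05],[0,0,-0.15],[0,0,-0.23],[0,0,-0.23],[0,0,-0.23]], turn=[[0,0,0],[0,0,0],[0,0,0],[0,0,0],[0,0,0]])

```text
t: 8.25
tool_pos: [535.6, 234.8, 149.8]
orientation: [-0.0, -0.067, 0.998, 0.0]
force: [-0.9, 0.5, -0.5]
gripper_width: 0.649
grasp_force: 0.0
```

```bash
python3 - <<'E'
from rig import imaging,state
from h import *
w=imaging.get_image("wrist");s=imaging.get_image("scene")
a=cv2.resize(s["frame"][150:240,335:470],(800,533),interpolation=cv2.INTER_CUBIC)[60:]
cv2.imwrite("pics/m3.png",np.hstack([cv2.resize(a,(400,300)),cv2.resize(w["frame"],(400,300))])[:,:,::-1])
E
# cmd z = 90-32-3+2.6=57.6 -> +92=149.6
python3 plan.py 535.85 234.9 149.6 3.275 491.4 -206.3 150 2.745;python3 plan.py 491.4 -206.3 150 2.745  491.4 -206.3 26 2.745
```

```text
off [0.2568, -1.0784, -0.001] turn 0.1687 rows>= 7.1
off [0.0, 0.0, 0.31] turn -0.0 rows>= 2.0
```

View pics/m3.png

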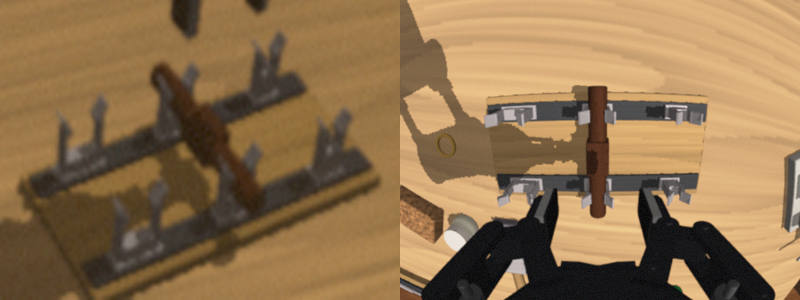

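Medium is seated in both clips, with jaw tips standing above the rod at both ends. Next is the small stick.

Request:
jog_arm(offset=[[0.03,-0.15,0],[0.06,-0.3,0],[0.1,-0.45,0],[0.14,-0.6,0],[0.18,-0.75,0],[0.22,-0.9,0],[0.25,-1.0,0],[0.25,-1.0,0]], turn=[[0,0,0],[0,0,0.05],[0,0,0.1],[0,0,0.1687],[0,0,0.1687],[0,0,0.1687],[0,0,0.1687],[0,0,0.1687]], grip=-0.6)

```text
t: 9.35
tool_pos: [488.8, -177.3, 148.5]
orientation: [-0.001, 0.199, 0.98, 0.0]
force: [0.6, 0.9, -0.5]
gripper_width: 0.806
grasp_force: 0.0
```

```bash
python3 - <<'E'
import numpy as np
c=np.array([535.85,234.9,149.6]);p=3.275
x=np.array([np.cos(p),np.sin(p),0]);y=np.array([np.sin(p),-np.cos(p),0])
n=c+400*(.25*x-1.0*y);print(n)
import subprocess
print(subprocess.run(["python3","plan.py",*map(str,[*n,2.745,491.4,-206.3,90,2.745,491.4,-206.3,25.5,2.745])],capture_output=True,text=True).stdout)
E
```

```text
[ 489.94334835 -174.84696989  149.6       ]
off [-0.0337, -0.0711, 0.149] turn -0.0 rows>= 1.1
off [-0.0337, -0.0711, 0.3102] turn -0.0 rows>= 1.0
```

Request:
jog_arm(offset=[[-0.0337,-0.0711,0.08],[-0.0337,-0.0711,0.149],[-0.0337,-0.0711,0.25],[-0.0337,-0.0711,0.307],[-0.0337,-0.0711,0.307],[-0.0337,-0.0711,0.307]], turn=[[0,0,0],[0,0,0],[0,0,0],[0,0,0],[0,0,0],[0,0,0]])

```text
t: 10.1
tool_pos: [491.8, -205.7, 27.1]
orientation: [0.0, 0.197, 0.98, 0.0]
force: [0.4, 0.1, 0.7]
gripper_width: 0.806
grasp_force: 0.0
```

Request:
jog_arm(offset=[[0,0,0],[0,0,0],[0,0,0],[0,0,0],[0,0,0],[0,0,0]], turn=[[0,0,0],[0,0,0],[0,0,0],[0,0,0],[0,0,0],[0,0,0]], grip=1, grip_force=90)

```text
t: 10.85
tool_pos: [492.0, -206.6, 27.9]
orientation: [0.001, 0.197, 0.98, -0.0]
force: [-0.6, 0.6, 5.3]
gripper_width: 0.158
grasp_force: 89.7
```

Request:
jog_arm(offset=[[0,0,-0.1],[0,0,-0.24],[0,0,-0.31],[0,0,-0.31]], turn=[[0,0,0],[0,0,0],[0,0,0],[0,0,0]])

```text
t: 11.35
tool_pos: [493.5, -207.5, 153.9]
orientation: [0.003, 0.197, 0.98, -0.001]
force: [0.3, -0.1, 0.2]
gripper_width: 0.153
grasp_force: 89.0
```

```bash
python3 plan.py 491.4 -206.3 150.8 2.745 523.9 324.1 150.8 3.275
python3 - <<'E'
import numpy as np
p=2.745;c=np.array([491.4,-206.3]);x=np.array([np.cos(p),np.sin(p)]);y=np.array([np.sin(p),-np.cos(p)])
n=c+400*(0.45*x+0.9*y);print(n)   # placeholder: intermediate
E
```

```text
off [0.4373, 1.2545, 0.0] turn -0.1687 rows>= 8.5
[464.431122   195.28769854]
```

Request:
jog_arm(offset=[[0.05,0.14,0],[0.1,0.28,0],[0.15,0.42,0],[0.2,0.57,0],[0.25,0.72,0],[0.3,0.86,0],[0.33,0.95,0],[0.33,0.95,0]], turn=[[0,0,0],[0,0,-0.05],[0,0,-0.1],[0,0,-0.15],[0,0,-0.1687],[0,0,-0.1687],[0,0,-0.1687],[0,0,-0.1687]])

```text
t: 12.35
tool_pos: [515.2, 197.4, 148.9]
orientation: [-0.001, -0.069, 0.998, -0.0]
force: [0.5, -0.1, -0.3]
gripper_width: 0.153
grasp_force: 89.0
```

```bash
python3 - <<'E'
import numpy as np,subprocess
p=2.745;c=np.array([491.4,-206.3]);x=np.array([np.cos(p),np.sin(p)]);y=np.array([np.sin(p),-np.cos(p)])
n=c+400*(0.33*x+0.95*y);print(n)
print(subprocess.run(["python3","plan.py",*map(str,[*n,150.8,3.275,523.6,324.1,150.8,3.275,523.6,324.1,92,3.275])],capture_output=True,text=True).stdout)
E
```

```text
[516.43103762 195.19401883]
off [-0.0606, 0.317, 0.0] turn -0.0 rows>= 2.1
off [-0.0606, 0.317, 0.147] turn -0.0 rows>= 0.9
```

Request:
jog_arm(offset=[[-0.03,0.15,0],[-0.05,0.27,0],[-0.0606,0.317,0],[-0.0606,0.317,0],[-0.0606,0.317,0.1],[-0.0606,0.317,0.147],[-0.0606,0.317,0.147],[-0.0606,0.317,0.147]], turn=[[0,0,0],[0,0,0],[0,0,0],[0,0,0],[0,0,0],[0,0,0],[0,0,0],[0,0,0]])

```text
t: 13.35
tool_pos: [524.4, 323.7, 92.8]
orientation: [0.001, -0.066, 0.998, 0.0]
force: [0.1, -0.7, 0.2]
gripper_width: 0.156
grasp_force: 89.0
```

```bash
python3 - <<'E'
from rig import imaging,state
from h import *
w=imaging.get_image("wrist");s=imaging.get_image("scene")
a=cv2.resize(s["frame"][130:230,350:470],(400,333),interpolation=cv2.INTER_CUBIC)
c=cv2.resize(w["frame"][120:480,140:500],(400,400))
cv2.imwrite("pics/s2.png",np.hstack([cv2.resize(a,(400,400)),c])[:,:,::-1])
print(state()["tool_pos"])
E
```

```text
[524.81084039 324.31121868  93.51641983]
```

View pics/s2.png

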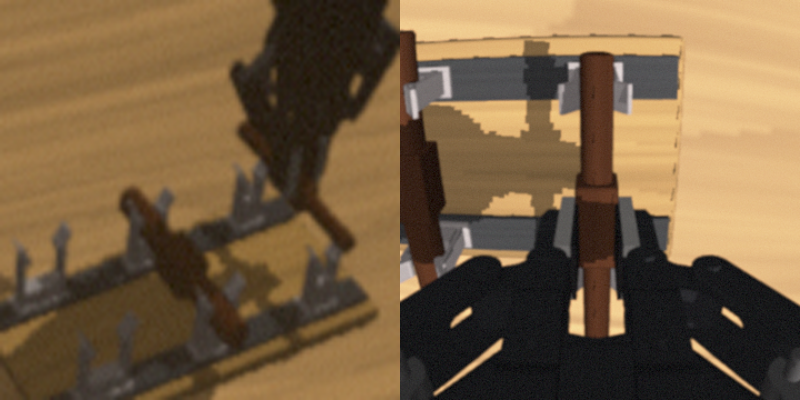

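Small is centred: jaws span 558–632 px and the stick is at 597. Pressing.

Request:
jog_arm(offset=[[0,0,0.025],[0,0,0.045],[0,0,0.055],[0,0,0.065],[0,0,0.075],[0,0,0.08],[0,0,0.08],[0,0,0.08]], turn=[[0,0,0],[0,0,0],[0,0,0],[0,0,0],[0,0,0],[0,0,0],[0,0,0],[0,0,0]])

```text
t: 14.45
tool_pos: [524.3, 323.9, 61.7]
orientation: [0.0, -0.067, 0.998, -0.0]
force: [-3.1, -3.3, 11.7]
gripper_width: 0.154
grasp_force: 90.5
```

Request:
jog_arm(offset=[[0,0,0.0025],[0,0,0.005],[0,0,0.005]], turn=[[0,0,0],[0,0,0],[0,0,0]])

```text
t: 14.82
tool_pos: [524.3, 323.9, 61.6]
orientation: [-0.0, -0.067, 0.998, -0.001]
force: [-5.7, -5.6, 20.9]
gripper_width: 0.154
grasp_force: 91.8
```

Request:
jog_arm(offset=[[0,0,-0.0085],[0,0,-0.0085],[0,0,-0.0085]], turn=[[0,0,0],[0,0,0],[0,0,0]], grip=-0.2)

```text
t: 15.2
tool_pos: [523.0, 323.9, 60.4]
orientation: [-0.001, -0.067, 0.998, -0.0]
force: [-0.2, -0.2, -0.2]
gripper_width: 0.6
grasp_force: 0.0
```

Request:
jog_arm(offset=[[0,0,-0.05],[0,0,-0.15],[0,0,-0.225],[0,0,-0.225]], turn=[[0,0,0],[0,0,0],[0,0,0],[0,0,0]])

```text
t: 15.7
tool_pos: [526.3, 325.6, 156.0]
orientation: [0.004, -0.067, 0.998, 0.002]
force: [-0.5, 0.1, -0.4]
gripper_width: 0.601
grasp_force: 0.0
```

```bash
python3 plan.py 523.6 324.1 151.4 3.275 530 -336.1 151.4 2.854
python3 - <<'E'
from rig import imaging
from h import *
w=imaging.get_image("wrist");s=imaging.get_image("scene")
a=cv2.resize(s["frame"][140:240,335:470],(400,296),interpolation=cv2.INTER_CUBIC)
cv2.imwrite("pics/s3.png",np.hstack([cv2.resize(a,(400,300)),cv2.resize(w["frame"][100:400,120:520],(400,300))])[:,:,::-1])
E
```

```text
off [0.2037, -1.638, 0.0] turn 0.134 rows>= 10.6
```

View pics/s3.png

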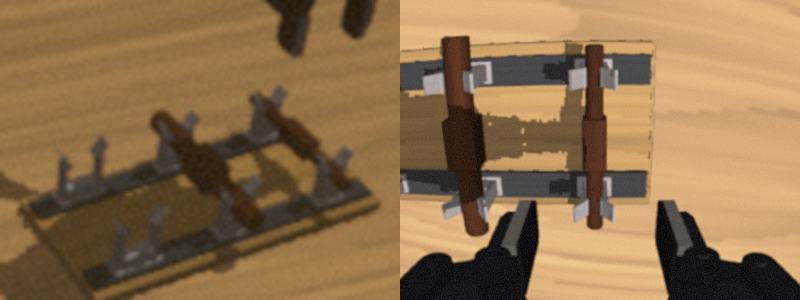

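Small is seated at both ends too. Now the large stick.

Request:
jog_arm(offset=[[0.02,-0.15,0],[0.04,-0.3,0],[0.06,-0.45,0],[0.08,-0.6,0],[0.1,-0.75,0],[0.12,-0.9,0],[0.12,-1.0,0],[0.12,-1.0,0]], turn=[[0,0,0],[0,0,0],[0,0,0],[0,0,0],[0,0,0],[0,0,0],[0,0,0],[0,0,0]], grip=-1)

```text
t: 16.8
tool_pos: [528.4, -81.2, 150.1]
orientation: [-0.001, -0.064, 0.998, 0.0]
force: [-0.1, 1.1, -0.1]
gripper_width: 1.0
grasp_force: 0.0
```

Request:
jog_arm(offset=[[0.02,-0.15,0],[0.04,-0.3,0],[0.06,-0.45,0],[0.0837,-0.6,0],[0.0837,-0.638,0],[0.0837,-0.638,0.1],[0.0837,-0.638,0.15],[0.0837,-0.638,0.15]], turn=[[0,0,0.05],[0,0,0.1],[0,0,0.134],[0,0,0.134],[0,0,0.134],[0,0,0.134],[0,0,0.134],[0,0,0.134]])

```text
t: 17.8
tool_pos: [528.2, -333.1, 88.3]
orientation: [-0.003, 0.143, 0.99, 0.002]
force: [0.0, -0.3, 0.4]
gripper_width: 0.999
grasp_force: 0.0
```

Request:
jog_arm(offset=[[0,0,0.05],[0,0,0.12],[0,0,0.162],[0,0,0.162],[0,0,0.162]], turn=[[0,0,0],[0,0,0],[0,0,0],[0,0,0],[0,0,0]])

```text
t: 18.42
tool_pos: [530.7, -336.6, 27.4]
orientation: [0.001, 0.143, 0.99, -0.0]
force: [0.8, -0.3, 0.2]
gripper_width: 0.997
grasp_force: 0.0
```

Request:
jog_arm(offset=[[0,0,0],[0,0,0],[0,0,0],[0,0,0],[0,0,0],[0,0,0]], turn=[[0,0,0],[0,0,0],[0,0,0],[0,0,0],[0,0,0],[0,0,0]], grip=1, grip_force=90)

```text
t: 19.18
tool_pos: [530.6, -336.6, 27.4]
orientation: [0.001, 0.143, 0.99, -0.0]
force: [0.0, -0.3, 5.7]
gripper_width: 0.359
grasp_force: 89.6
```

Request:
jog_arm(offset=[[0,0,-0.1],[0,0,-0.24],[0,0,-0.31],[0,0,-0.31]], turn=[[0,0,0],[0,0,0],[0,0,0],[0,0,0]])

```text
t: 19.68
tool_pos: [531.3, -337.1, 152.8]
orientation: [0.002, 0.143, 0.99, -0.001]
force: [0.8, 0.0, -1.6]
gripper_width: 0.357
grasp_force: 89.1
```

```bash
python3 plan.py 530 -336.1 150.6 2.854 547.6 145.7 150.6 3.275
```

```text
off [0.2995, 1.1675, 0.0] turn -0.134 rows>= 7.7
```

Request:
jog_arm(offset=[[0.03,0.13,0],[0.07,0.27,0],[0.1,0.41,0],[0.14,0.55,0],[0.18,0.69,0],[0.22,0.83,0],[0.25,0.95,0],[0.25,0.95,0]], turn=[[0,0,0],[0,0,-0.05],[0,0,-0.1],[0,0,-0.134],[0,0,-0.134],[0,0,-0.134],[0,0,-0.134],[0,0,-0.134]])

```text
t: 20.68
tool_pos: [539.5, 59.8, 147.7]
orientation: [-0.003, -0.069, 0.998, 0.0]
force: [0.2, -1.2, -1.0]
gripper_width: 0.361
grasp_force: 89.4
```

```bash
python3 - <<'E'
import numpy as np,subprocess
p=2.854;c=np.array([530,-336.1]);x=np.array([np.cos(p),np.sin(p)]);y=np.array([np.sin(p),-np.cos(p)])
n=c+400*(0.25*x+0.95*y);print(n)
print(subprocess.run(["python3","plan.py",*map(str,[*n,150.6,3.275,547.6,145.7,150.6,3.275,547.6,145.7,88,3.275])],capture_output=True,text=True).stdout)
E
```

```text
[541.89198961  56.65766139]
off [-0.0438, 0.2187, 0.0] turn -0.0 rows>= 1.4
off [-0.0438, 0.2187, 0.1565] turn -0.0 rows>= 1.0
```

Request:
jog_arm(offset=[[-0.02,0.12,0],[-0.0438,0.2187,0],[-0.0438,0.2187,0],[-0.0438,0.2187,0],[-0.0438,0.2187,0.1],[-0.0438,0.2187,0.1565],[-0.0438,0.2187,0.1565],[-0.0438,0.2187,0.1565]], turn=[[0,0,0],[0,0,0],[0,0,0],[0,0,0],[0,0,0],[0,0,0],[0,0,0],[0,0,0]])

```text
t: 21.68
tool_pos: [548.2, 144.7, 88.5]
orientation: [0.0, -0.066, 0.998, -0.0]
force: [0.2, -0.3, -0.7]
gripper_width: 0.362
grasp_force: 89.6
```

```bash
python3 - <<'E'
from rig import imaging,state
from h import *
w=imaging.get_image("wrist");s=imaging.get_image("scene")
a=cv2.resize(s["frame"][130:240,335:470],(400,333),interpolation=cv2.INTER_CUBIC)
c=cv2.resize(w["frame"][120:480,140:500],(400,400))
cv2.imwrite("pics/l2.png",np.hstack([cv2.resize(a,(400,400)),c])[:,:,::-1])
print(state()["tool_pos"])
E
```

```text
[548.85783896 145.30641478  89.37426518]
```

View pics/l2.png

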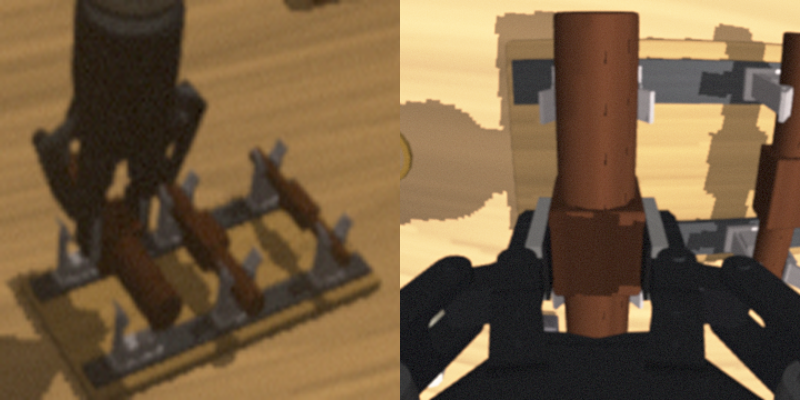

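Large is centred: jaws span 541–653 px and the stick is at 597. Pressing.

Request:
jog_arm(offset=[[0,0,0.025],[0,0,0.045],[0,0,0.06],[0,0,0.07],[0,0,0.08],[0,0,0.087],[0,0,0.09],[0,0,0.09]], turn=[[0,0,0],[0,0,0],[0,0,0],[0,0,0],[0,0,0],[0,0,0],[0,0,0],[0,0,0]])

```text
t: 22.78
tool_pos: [547.4, 145.3, 53.2]
orientation: [-0.001, -0.067, 0.998, -0.0]
force: [-4.7, -3.7, 11.8]
gripper_width: 0.36
grasp_force: 91.6
```

Request:
jog_arm(offset=[[0,0,0.0025],[0,0,0.006],[0,0,0.006]], turn=[[0,0,0],[0,0,0],[0,0,0]])

```text
t: 23.15
tool_pos: [547.4, 145.3, 53.1]
orientation: [-0.001, -0.067, 0.998, -0.001]
force: [-9.3, -4.5, 25.3]
gripper_width: 0.357
grasp_force: 93.5
```

Request:
jog_arm(offset=[[0,0,-0.009],[0,0,-0.009],[0,0,-0.009]], turn=[[0,0,0],[0,0,0],[0,0,0]], grip=-0.35)

```text
t: 23.52
tool_pos: [546.9, 145.7, 52.3]
orientation: [-0.001, -0.067, 0.998, 0.0]
force: [0.4, -0.4, -0.1]
gripper_width: 0.671
grasp_force: 0.0
```

Request:
jog_arm(offset=[[0,0,-0.05],[0,0,-0.15],[0,0,-0.25],[0,0,-0.25],[0,0,-0.25],[0,0,-0.25]], turn=[[0,0,0],[0,0,0],[0,0,0],[0,0,0],[0,0,0],[0,0,0]])

```text
t: 24.28
tool_pos: [546.4, 145.4, 151.9]
orientation: [-0.001, -0.067, 0.998, -0.0]
force: [0.4, 0.2, -0.8]
gripper_width: 0.674
grasp_force: 0.0
```

```bash
python3 - <<'E'
from rig import imaging
from h import *
w=imaging.get_image("wrist");s=imaging.get_image("scene")
a=cv2.resize(s["frame"][140:240,335:470],(400,300),interpolation=cv2.INTER_CUBIC)
cv2.imwrite("pics/l3.png",np.hstack([a,cv2.resize(w["frame"][100:400,120:520],(400,300))])[:,:,::-1])
E
```

```text
(no output)
```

View pics/l3.png

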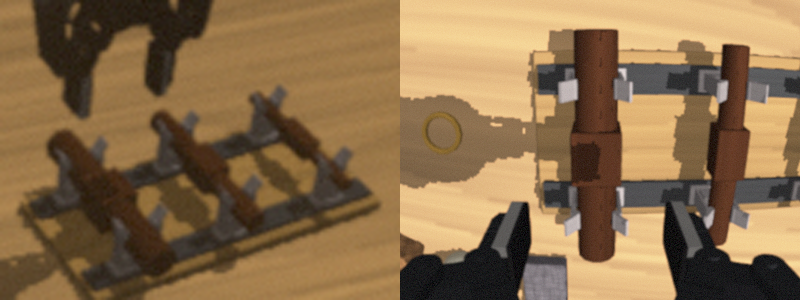

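All three sticks are seated in the row, parallel and level, and the gripper is clear.

```bash
python3 -c "
from rig import order;print(order.hand_in())"
```

```text
the job is handed in; nothing more can be done
None
```

I put all three sticks back in the clips of their own size, pressed them home at both ends, released them and handed the job in at about 24 s. The final pictures show all three seated and level, but the hand-in returned no verdict.

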